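# Screw a hose elbow into a clamped port and nip up its seal

## Robot

A 7-joint arm with a two-finger parallel gripper is mounted at the origin on a cart in front of the work surface, level with it; the furniture and walls round the work are solid. World frame = base frame: x ahead of the robot, y to its left, z up, the work surface at z = 0. Lengths are in m, angles in rad, forces in N, time in s.
With the tool pointing down it reaches from about 0.425 to 0.925 m from the base axis. Payload 6.8 kg.
Tool frame: the origin (TCP) lies midway between the tips of the shut fingers; the grasp point (between the pads) lies 19 mm behind it; z points along the fingers, y is the line along which they close (so a half turn about z gives the same grasp; the last joint's range is limited). The gripper opens to 85 mm and grips with 20 to 120 N. Pads are 22 mm wide; open, the fingers measure 114 mm over their backs; the gripper's body (76 mm by 85 mm) begins 54 mm behind the grasp point. The pads swing forward as they close: fully open they stand 13 mm farther back than shut.
Start: joints at [1.11, 0.477, 0.022, 1.555, -0.011, 1.109, -0.083], TCP at [0.233, -0.633, 0.231] pointing down, gripper open.
Joint ranges: [-2.96, 2.96], [-0.34, 2.1], [-1.41, 1.46], [0.24, 2.44], [-1.37, 4.51], [0.17, 1.92], [-2.96, 2.96]. Speed limits (rad/s): [2.39, 2.39, 3.14, 3.14, 3.14, 3.14, 3.14].

## Interface

Orientations are given as a unit quaternion [x, y, z, w].
In Python, from cell import movep, movel, movej, command_gripper, wait, solve_ik, observe, get_image, camera_params, PlanningError, hand_in gives the robot as it stands. Calls block until the motion is done:
- movep(position, orientation): joint-space move of the TCP to a pose.
- movel(position, rot=None, velocity=0.15, stop_force=None): straight line of the TCP; rot=None keeps the orientation; velocity is the mean speed in m/s. With stop_force (N) it stops when the force on the tool has changed by that much, and returns True; else False.
- movej(angles): joint-space move.
- command_gripper(opening, force=None): finger opening in m; force is the grip in N (None keeps the last); returns when the fingers have stopped.
- wait(seconds).
- solve_ik(position, orientation): joint angles nearest the present ones, or None.
- observe(): the state.
- get_image(name): name is "scene" or "side" or "wrist"; returns the picture (400x640x3 uint8, red, green, blue); there is no depth.
- camera_params(name): a dict with "mtx" (3x3 intrinsics, pixels), "k1" (the pictures are not rectified: a ray, as slopes to the right and down, at radius r is drawn at 1 + k1 r^2 times it, then the intrinsics apply), "rvec" (rotation vector, rad) and "tvec" (3), from world to camera coordinates, as OpenCV has them. Camera axes: x right, y down, z forward; pixel columns grow to the right and rows downward; lengths in m; the calibration is good to about 2 mm. A picture is of the moment at which its call begins: read the wrist's pose just before it. camera_params takes no time and is no camera call; for the wrist camera it gives the pose at the moment of the call.
A pose or a line that the arm cannot do raises PlanningError and nothing moves.
- hand_in(): hands the job in; it is judged then, once.
The state is a dict: "time": time; "q": joint angles; "dq": joint speeds; "effort": joint torques, N m; "tcp_pos": TCP position; "orientation": TCP orientation; "ft_force": force on the tool from outside, world axes, zero at the start; "moment": the same for the moment, N m; "finger_gap": finger opening in m; "finger_force": force on a finger pad.
Only numpy, scipy, OpenCV 4.12 (cv2) and the standard library are available. Lean on these libraries where they do the work, as an engineer would, in place of code of your own. Each camera call takes 0.05 s, during which the arm holds its last target. There are 200 camera calls.

## Task

Put the brass hose elbow into the port held in the vise and screw it in clockwise until you feel it come up against the rubber seal inside, then turn it 30 degrees further (a twelfth of a turn), stop and let go. Do not force it, and leave the things around it alone.

Things in the scene. Friction and masses are not known exactly. Their poses are not given: they have to be found in the camera images.
- elbow: Loose brass hose elbow, 130 g, standing upright on the worktop at the start. Origin: centre of the underside of its round spigot; z up along the spigot, x along the hose barb. The spigot is 22 mm in diameter and 22 mm long, its foot chamfered by 2.5 mm. The barb, 14 mm in diameter, leaves the block above the spigot along +x, 44 mm above the origin, and ends 50 mm from the axis.
- elbow_grip (a point): Point on the elbow's axis 47 mm above its origin, axes as the elbow's: where to grip. The block here is 26 x 26 mm and reaches from 22 to 60 mm above the origin; its flat faces at +y and -y are clear for the fingers, the barb comes out at +x.
- elbow_lugs (a point): Middle of the elbow's two lugs, on its axis 4.5 mm above its origin. The lugs are round studs 5 mm in diameter that stick out of the spigot along +y and -y and end 17 mm from the axis.
- port: Fixed grey vise (base 90 x 112 mm, jaws 44 mm high, clamping screw on its +y side) with the brass port clamped upright in it. Origin: on the worktop under the port's axis; z up. The port is 48 mm across; its mouth is the highest part. Bore 24 mm. More than 50 N between elbow and port spoils the thread or the seal.
- port_mouth (a point): Centre of the port's mouth, on its axis, 58 mm above the worktop; axes as the port's. In the bore, out of sight, lies a spring-backed rubber seal, its height different every time: the elbow's foot meets it 13.7 to 17.1 mm below the mouth. It gives at 8 N, then 1 mm more per 5 N. A foot lowered gently through the slots also comes to rest on it.
- port_slot (a point): Middle of one of the two slots in the rim, at mouth height, 15.5 mm from the axis along the port's +y; the other is opposite at -y. Each is about 9 mm wide and reaches 19 mm from the axis; the elbow's lugs go straight down through them (elbow's yaw equal to the port's or half a turn from it).
- port_thread (a point): On the axis 13 mm below the mouth, where the elbow's foot must pass before it turns: its lugs are then under the rim, in a two-start thread that tightens clockwise seen from above and holds the foot at least 13 mm deep at 18 degrees of turn from the slots, 16 mm at 78 degrees (18 mm a turn), up to a stop at about 147 degrees. Friction keeps it where it is left.
- oil_bottle: Bystander: upright plastic oiler, 42 mm diameter, 124 mm tall; origin at the centre of its underside.
- die_0: Bystander: upright steel setting die, 22 mm diameter, 45 mm tall; origin at the centre of its underside.
- masking_tape: Bystander: the roll of paper tape that lies flat beyond the vise, 80 mm diameter, 19 mm high; origin at the centre of its underside.
Things that resemble listed ones, but are neither listed nor needed, are in the scene too. Of the things that look like the elbow, take the one that is farthest to the robot's right at the start. Of the things like the port, leave any that is turquoise; of the rest the larger one is meant.

How it is judged:
By the outcome, as a careful person would: the job done as asked, in the order asked, and still so for the second after the job is handed in, with the robot touching nothing.
It also fails if it takes over 53 s, if anything falls off the work surface, if the arm or the gripper's body presses on something with over 40 N, if the wrist force passes 120 N, or if a joint passes its speed limit or range.

## Working session

There is one attempt and no reset: what is moved stays moved. The work goes in short steps, each a Python script; the robot and the scene stay as the last script left them, time stands still between calls to the robot, and variables do not carry over. Pictures are saved under pics/ and viewed, at most 10 in all, crops included, and the job is handed in when it is done.

```bash
mkdir -p pics; ls
python3 - <<'E'
from cell import *
import cv2
for n in ("scene","side"):
    cv2.imwrite(f"pics/{n}0.png",get_image(n)[:,:,::-1]); print(n,camera_params(n))
s=observe();print(s['time'],s['tcp_pos'],s['orientation'],s['ft_force'],s['finger_gap'])
E
```

```text
pics
scene {'mtx': array([[410.93816647,   0.        , 319.21786889],
       [  0.        , 410.93816647, 199.00087323],
       [  0.        ,   0.        ,   1.        ]]), 'k1': 0.006323670227818712, 'rvec': array([ 2.260336  , -0.67854359,  0.29623154]), 'tvec': array([-0.41623795,  0.31680837,  0.61511804])}
side {'mtx': array([[378.96602539,   0.        , 319.76723024],
       [  0.        , 378.96602539, 198.22887633],
       [  0.        ,   0.        ,   1.        ]]), 'k1': -0.06999618912534397, 'rvec': array([ 0.4150671 , -2.58461209,  1.39897939]), 'tvec': array([0.54729592, 0.1039705 , 0.80456848])}
0.1 [ 0.23303844 -0.6329601   0.23041598] [ 9.84479825e-01  1.75495980e-01 -1.93823253e-04 -7.73437020e-04] [ 0.2298581   0.53481275 -0.18259889] 0.08558318249448515
```

View pics/scene0.png

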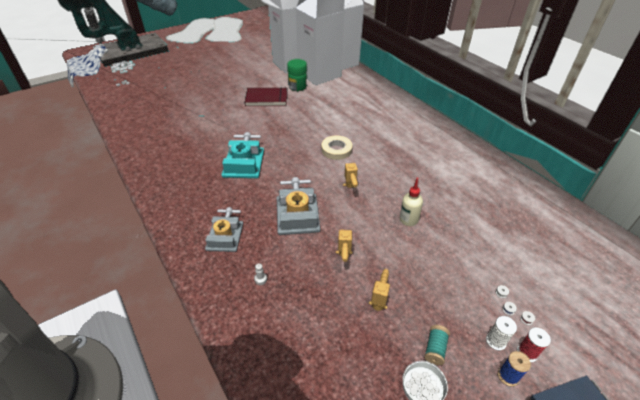

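View pics/side0.png

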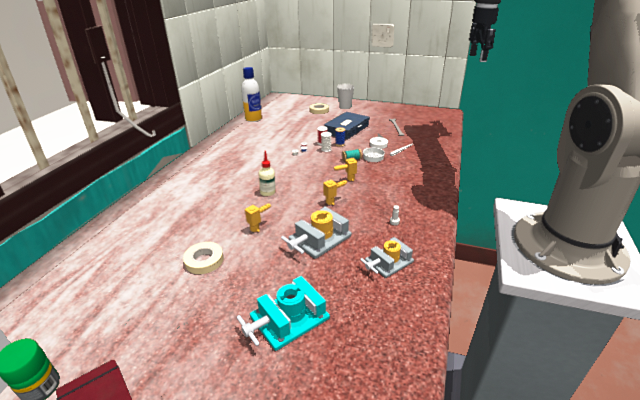

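```bash
cat > h.py <<'E'
import numpy as np, cv2
from cell import *
def dist(p): return np.array([p['k1'],0,0,0,0.])
def ray(p,uv):
    n=cv2.undistortPoints(np.array([[uv]],float),p['mtx'],dist(p))[0,0]
    R=cv2.Rodrigues(p['rvec'])[0]; return -R.T@p['tvec'], R.T@np.array([n[0],n[1],1])
def px2w(p,uv,z):
    c,d=ray(p,uv); return c+d*(z-c[2])/d[2]
def proj(p,X): return cv2.projectPoints(np.array(X,float).reshape(-1,3),p['rvec'],p['tvec'],p['mtx'],dist(p))[0][:,0]
def quat(yaw): # tool down, tool x axis at yaw
    from scipy.spatial.transform import Rotation as R
    return (R.from_euler('z',yaw)*R.from_euler('x',np.pi)).as_quat()
E
python3 - <<'E'
from h import *
p=camera_params("scene");s=camera_params("side")
for n,uv,z in [("e1",(351,165),.06),("e2",(345,233),.06),("e3",(380,286),.06),("port",(297,200),.058),("small",(222,227),.04),("tape",(337,145),.019),("die",(259,280),0),("oil",(411,220),0)]: print(n,px2w(p,uv,z))
for n,uv,z in [("e1",(252,209),.06),("e2",(330,183),.06),("e3",(351,160),.06),("port",(322,216),.058)]: print(n,px2w(s,uv,z))
a=cv2.imread("pics/scene0.png");b=cv2.imread("pics/side0.png")
cv2.imwrite("pics/c1.png",np.vstack([cv2.resize(a[170:320,265:415],(600,600),interpolation=cv2.INTER_CUBIC)]))
cv2.imwrite("pics/c2.png",cv2.resize(b[145:265,265:385],(600,600),interpolation=cv2.INTER_CUBIC))
E
```

```text
e1 [0.68831773 0.15337011 0.06      ]
e2 [ 0.55507561 -0.00567558  0.06      ]
e3 [ 0.53417361 -0.13611371  0.06      ]
port [0.52614503 0.12468969 0.058     ]
small [0.3682934  0.15684217 0.04      ]
tape [0.73872659 0.27715707 0.019     ]
die [0.38091661 0.02914149 0.        ]
oil [ 0.73185838 -0.01373159  0.        ]
e1 [0.68423983 0.15395714 0.06      ]
e2 [ 0.55226376 -0.00480094  0.06      ]
e3 [ 0.53455967 -0.13866074  0.06      ]
port [0.52770612 0.13013106 0.058     ]
```

View pics/c1.png

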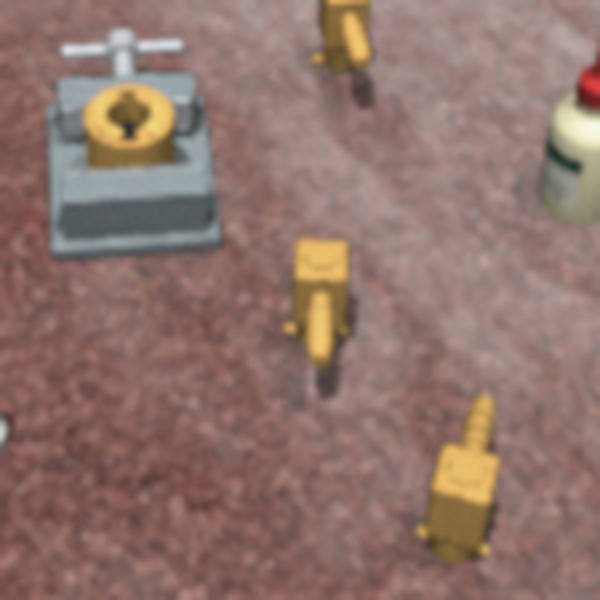

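View pics/c2.png

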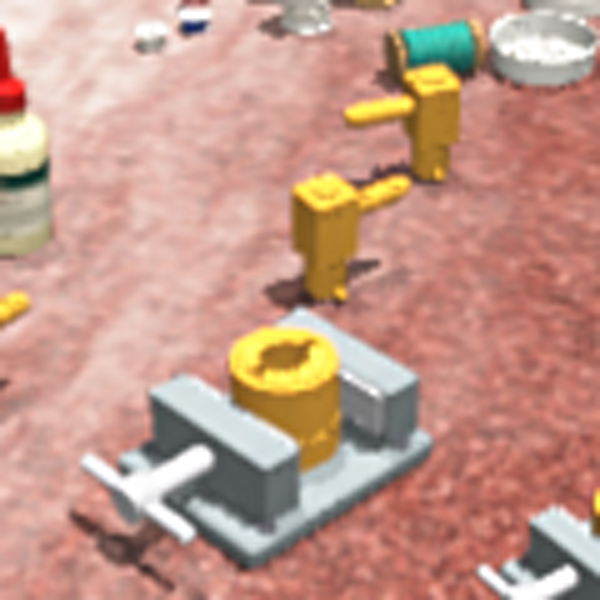

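The three elbow look‑alikes in the scene image are at (351,175), (345,243) and (381,293). The last has y≈-0.137, so it is farthest right and I take it. Its barb points up and away in the crop at (487,400). The port is the larger grey vise at (297,200); the turquoise one at (243,157) and the small grey one at (223,230) are left. Next I look from above.

Run:
```python
from h import *
p=camera_params("scene");s=camera_params("side")
a=px2w(p,(386.5,270),.047);b=px2w(s,(334.5,168),.047);print("barb end",a,b)
e=np.array([.5345,-.1373]);d=(a+b)[:2]/2-e;print(np.linalg.norm(d),np.arctan2(d[1],d[0]))
print(camera_params("wrist"),observe()['tcp_pos'])
yaw=np.arctan2(d[1],d[0])
for k in (yaw,yaw+np.pi):
    print(k,solve_ik([.5345,-.1373,.2],quat(k)))
    for y2 in np.arange(-3.1,3.2,.5): 
        q=solve_ik([.527,.127,.1],quat(y2)); print(round(y2,1),None if q is None else np.round(q,2))
    break
```

```text
barb end [ 0.57285623 -0.11007638  0.047     ] [ 0.57123559 -0.10486151  0.047     ]
0.047954014686108534 0.6713917754358577
{'mtx': array([[305.44638323,   0.        , 322.81866547],
       [  0.        , 305.44638323, 195.2871008 ],
       [  0.        ,   0.        ,   1.        ]]), 'k1': -0.005230459268820025, 'rvec': array([-2.36406108,  1.64688064,  0.254073  ]), 'tvec': array([-0.67579759, -0.0400949 ,  0.37965394])} [ 0.23303844 -0.6329601   0.23041598]
0.6713917754358577 [ 0.42090435  0.33214678 -0.34629588  1.86638946  0.13497193  0.96575061
 -0.88432617]
-3.1 [ 0.34  0.6  -0.91  1.94  0.6   0.9   0.74]
-2.6 [ 0.51  0.75 -1.19  1.93  0.82  1.05  1.06]
-2.1 [ 0.51  0.75 -1.19  1.93  0.82  1.05  1.56]
-1.6 [ 0.51  0.75 -1.19  1.93  0.82  1.05  2.06]
-1.1 [-1.11  0.69  1.06  2.03 -0.79  0.9  -2.27]
-0.6 [-0.05  0.45 -0.38  1.97  0.24  0.76 -2.74]
-0.1 [ 0.03  0.47 -0.47  1.96  0.3   0.78 -2.29]
0.4 [ 0.15  0.5  -0.63  1.95  0.4   0.81 -1.88]
0.9 [ 0.22  0.53 -0.72  1.95  0.47  0.84 -1.44]
1.4 [ 0.26  0.55 -0.79  1.95  0.51  0.85 -0.97]
1.9 [ 0.27  0.55 -0.8   1.95  0.52  0.86 -0.48]
2.4 [ 0.3   0.57 -0.84  1.94  0.55  0.87 -0.  ]
2.9 [ 0.33  0.59 -0.88  1.94  0.58  0.89  0.47]
```

Run:
```python
from h import *
from scipy.spatial.transform import Rotation as Rt
w=camera_params("wrist");o=observe()
Rc=cv2.Rodrigues(w['rvec'])[0]; c=-Rc.T@w['tvec']; Rto=Rt.from_quat(o['orientation']).as_matrix()
off=Rto.T@(c-o['tcp_pos']); Rct=Rc@Rto; print("cam off in tool",off,"\n",Rct)
T=np.array([[.534,-.137,.05],[.527,.127,.058]])
best=None
for yaw in np.arange(0.2,2.6,.1):
  for x in (.46,.5,.54,.58):
    for y in (-.08,-.04,0.,.04):
        P=np.array([x,y,.2]); R=Rt.from_quat(quat(yaw)).as_matrix(); cc=P+R@off; Rw=Rct@R.T
        v=(T-cc)@Rw.T; s=v[:,:2]/v[:,2:]
        m=max(np.abs(s[:,0]).max()/1.,np.abs(s[:,1]).max()/.6)
        if best is None or m<best[0]: best=(m,yaw,P,s)
print(best)
movep(best[2],quat(best[1]));print(observe()['time'],observe()['q'])
wait(.2)
np.savez("w1.npz",**camera_params("wrist")); im=get_image("wrist")[:,:,::-1]; cv2.imwrite("pics/w1.png",im)
w=camera_params("wrist")
print(proj(w,T))
```

```text
cam off in tool [ 0.07633101  0.00134593 -0.14316193] 
 [[ 9.12698136e-04  9.99999355e-01 -6.76630772e-04]
 [-9.53931992e-01  6.67648143e-04 -3.00022179e-01]
 [-3.00021534e-01  9.19289424e-04  9.53931986e-01]]
(np.float64(0.4240280807520771), np.float64(0.6000000000000001), array([0.54, 0.04, 0.2 ]), array([[ 0.4219167 ,  0.25441685],
       [-0.28488757, -0.17442318]]))
2.7167 [ 0.26565493  0.34537593 -0.55405529  1.87855423  0.21701602  0.97724332
 -1.35685207]
[[451.42570476 272.3850617 ]
 [235.47731937 141.51449089]]
```

View pics/w1.png

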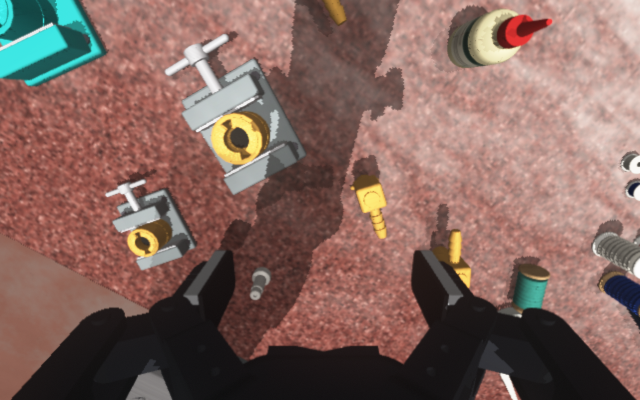

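Run:
```python
from h import *
movep([.5345,-.1373,.17],quat(.671));print(observe()['time'])
wait(.2)
w=camera_params("wrist");np.savez("w2.npz",**w); im=get_image("wrist")[:,:,::-1]; cv2.imwrite("pics/w2.png",im)
t=proj(w,[.5345,-.1373,.05])[0];print(t)
x,y=int(t[0])-60,int(t[1])-65; print("crop2 origin",x,y)
a=cv2.resize(im[y:y+120,x:x+130],None,fx=4,fy=4,interpolation=cv2.INTER_CUBIC)
cv2.imwrite("pics/c3.png",a)
b=cv2.resize(cv2.imread("pics/w1.png")[80:200,160:310],None,fx=5,fy=5,interpolation=cv2.INTER_CUBIC)
cv2.imwrite("pics/c4.png",b)
```

```text
3.7167
[322.39756438 189.60597104]
crop2 origin 262 124
```

View pics/c3.png

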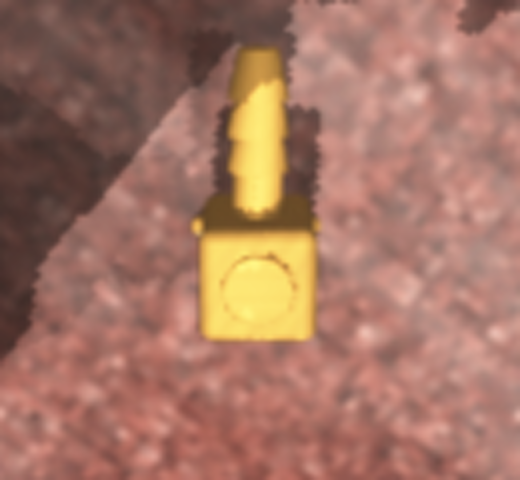

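View pics/c4.png

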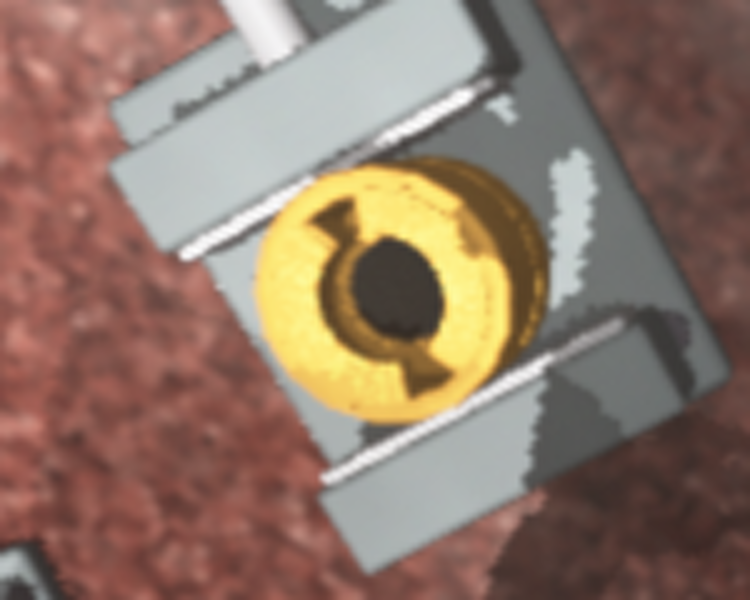

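Run:
```python
from h import *
w1=dict(np.load("w1.npz"));w2=dict(np.load("w2.npz"));sc=camera_params("scene");si=camera_params("side")
f2=lambda u,v:((u+.5)/4-.5+262,(v+.5)/4-.5+124)
f1=lambda u,v:((u+.5)/5-.5+160,(v+.5)/5-.5+80)
C=[px2w(w2,f2(*c),.06)[:2] for c in [(202,233),(316,230),(316,338),(203,340)]]
C=np.array(C);print("top ctr",C.mean(0),px2w(w2,f2(259,286),.06)[:2],"sides",np.linalg.norm(np.roll(C,-1,0)-C,axis=1))
d=(C[0]+C[1]-C[2]-C[3]);print("yaw",np.arctan2(d[1],d[0]))
d=C[0]-C[1];print("yaw y",np.arctan2(d[1],d[0])-np.pi/2)
t=px2w(w2,f2(260,48),.048)[:2]-C.mean(0);print("barb",np.linalg.norm(t),np.arctan2(t[1],t[0]))
A,B=[px2w(w1,f1(*c),.058)[:2] for c in [(333,210),(430,386)]]
print("slot d",np.linalg.norm(A-B),"mid",(A+B)/2,"yaw",np.arctan2(*(A-B)[::-1])-np.pi/2)
E=[px2w(w1,f1(*c),.058)[:2] for c in [(257,295),(512,295),(384,164),(384,425)]]
print("rim",np.mean(E,0),np.linalg.norm(E[0]-E[1]),np.linalg.norm(E[2]-E[3]))
for a,b in [((180,258),(490,82)),((325,483),(625,320)),((110,163),(410,-5))]:
    P,Q=px2w(w1,f1(*a),.044),px2w(w1,f1(*b),.044);print("jaw yaw",np.arctan2(*(Q-P)[1::-1]))
```

```text
top ctr [ 0.53508247 -0.1413383 ] [ 0.53504872 -0.14129901] sides [0.02446181 0.02460149 0.02492161 0.02439907]
yaw 0.682804666011416
yaw y 0.7017611516138214
barb 0.049792924040420246 0.6721047705494763
slot d 0.035724220512782574 mid [0.52897902 0.12731926] yaw -0.5305069643052123
rim [0.52967503 0.1273088 ] 0.0472001564783417 0.04803032638276066
jaw yaw -0.49033293685820606
jaw yaw -0.48377928765909006
jaw yaw -0.5054250830496639
```

Run:
```python
from h import *
g=quat(.68+np.pi)
print(solve_ik([.535,-.1405,.1],g),solve_ik([.529,.1273,.17],quat(-.5+np.pi)))
movep([.535,-.1405,.12],g)
o=observe();print(o['time'],o['ft_force'])
movel([.535,-.1405,.027],velocity=.1,stop_force=8)
o=observe();print(o['time'],o['tcp_pos'],o['ft_force'])
command_gripper(.02,60)
o=observe();print(o['time'],o['tcp_pos'],o['finger_gap'],o['finger_force'],o['ft_force'])
```

```text
[ 0.99366854  0.77254978 -1.18867194  1.90701122  0.83177903  1.06790926
  1.69857386] [ 0.39493318  0.5066286  -0.96463346  1.88317894  0.49029574  1.01008497
  0.28869839]
6.2667 [ 0.42024077 -0.5086512   0.46539792]
7.35 [ 0.53554743 -0.140422    0.02759364] [0.30256597 1.26537736 0.22783412]
7.925 [ 0.53512822 -0.1406126   0.02723466] 0.025099111463254106 58.83897364139557 [-1.61719822 -0.21121493  2.56654231]
```

Run:
```python
from h import *
movel([.535,-.1405,.16],velocity=.2)
print(observe()['time'])
movep([.529,.1273,.165],quat(-.5+np.pi))
wait(.3)
o=observe();print(o['time'],o['tcp_pos'],o['finger_gap'],o['ft_force'])
w=camera_params("wrist");np.savez("w3.npz",**w); im=get_image("wrist")[:,:,::-1]; cv2.imwrite("pics/w3.png",im)
t=proj(w,[.529,.1273,.058])[0];f=proj(w,[.529,.1273,.138])[0];print(t,f)
x,y=int(t[0])-75,int(t[1])-55;print("crop",x,y)
cv2.imwrite("pics/c5.png",cv2.resize(im[y:y+120,x:x+150],None,fx=5,fy=5,interpolation=cv2.INTER_CUBIC))
```

```text
8.7417
10.3917 [0.52912953 0.12673546 0.16486878] 0.025449689041478048 [ 0.33328376 -0.53879369 -1.36165094]
[324.80157373 191.69506516] [325.5065805  229.84639622]
crop 249 136
```

View pics/c5.png

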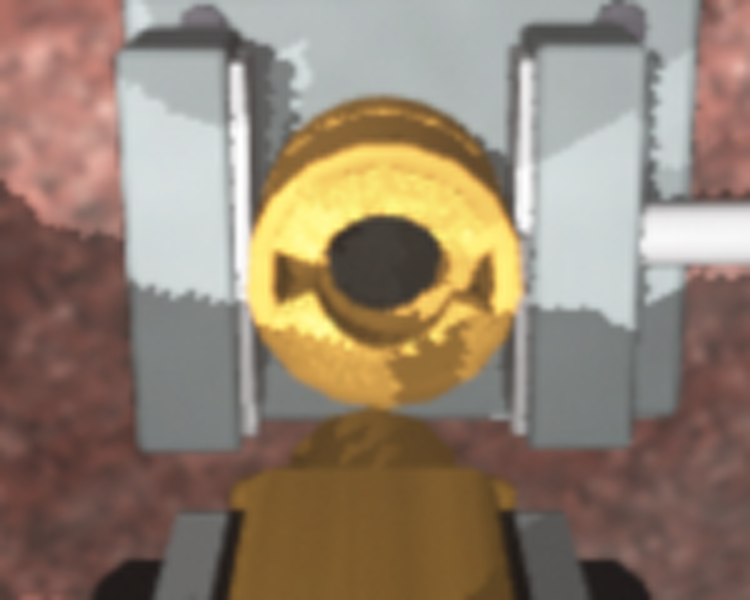

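Run:
```python
from h import *
w=dict(np.load("w3.npz"));f=lambda u,v:((u+.5)/5-.5+249,(v+.5)/5-.5+136)
tcp=np.array([0.52912953,0.12673546,0.16486878]);y=-.5+np.pi
X=np.array([np.cos(y),np.sin(y)]);Y=np.array([np.sin(y),-np.cos(y)])
def rel(uv,z):
    p=px2w(w,f(*uv),z)[:2]-tcp[:2];return np.round([p@X*1e3,p@Y*1e3],2)
for n,uv in dict(c=(385,275),l=(248,275),r=(521,275),t=(385,142),b=(385,408),s1=(285,277),s2=(483,280),so1=(276,277),so2=(493,280)).items(): print(n,rel(uv,.058),px2w(w,f(*uv),.058)[:2])
zf=tcp[2]-.0272
for n,uv,z in [("lug-",(233,490),.0045),("lug+",(512,490),.0045),("foot",(375,408),.0025),("spL",(295,460),.0025),("spR",(456,460),.0025)]: print(n,rel(uv,zf+z))
# predicted
for pt in [(0,17,.0045),(0,-17,.0045),(11,0,.0025),(8.5,0,0)]:
    P=np.r_[tcp[:2]+(pt[0]*X+pt[1]*Y)/1e3,zf+pt[2]];print(pt,(proj(w,P)[0]-[249,136]+.5)*5-.5)
```

```text
c [1.36 1.11] [0.52846871 0.12836489]
l [  1.35 -22.29] [0.51725688 0.10782611]
r [ 1.37 24.34] [0.53959689 0.14875116]
t [24.43  1.05] [0.50819368 0.13936772]
b [-23.     1.18] [0.54987815 0.11674667]
s1 [  1.   -15.97] [0.5205952  0.11319746]
s2 [ 0.48 17.87] [0.53727949 0.14264471]
so1 [  1.   -17.51] [0.51985831 0.11184756]
so2 [ 0.48 19.58] [0.53809857 0.14414523]
lug- [ -0.2  -17.56]
lug+ [-0.18 15.51]
foot [ 9.45 -0.73]
spL [  2.8  -10.26]
spR [2.8  8.93]
(0, 17, 0.0045) [524.61588444 488.60865652]
(0, -17, 0.0045) [237.66629482 488.48917468]
(11, 0, 0.0025) [381.23126101 395.67898525]
(8.5, 0, 0) [381.07375737 407.6836694 ]
```

Run:
```python
from h import *
c=[.5285,.1292]
movel(c+[.090],velocity=.1)
wait(.2);o=observe();f0=o['ft_force'];print(o['time'],o['tcp_pos'],f0,o['moment'])
r=movel(c+[.0645],velocity=.012,stop_force=5)
o=observe();print(r,o['time'],o['tcp_pos'],o['ft_force']-f0,o['moment'],"depth",58-(o['tcp_pos'][2]-.0272)*1e3)
```

```text
11.5417 [0.52894855 0.12926781 0.09062686] [ 0.29576031  1.0768991  -2.38708384] [ 0.01782549 -0.00849786  0.01899332]
True 13.0833 [0.52851224 0.12921698 0.06940798] [-1.84035383 -1.57498681  8.92508247] [-0.16605879  0.19631746 -0.09355891] depth 15.79202282268762
```

Run:
```python
from h import *
c=[.5285,.1292]
movel(c+[.0712],velocity=.02);
for z in [.0708,.0704,.0700,.0697,.0694,.0691,.0688]:
    r=movel(c+[z],velocity=.01,stop_force=9); wait(.1); o=observe()
    print(z,r,round(o['time'],2),np.round(o['tcp_pos']*1e3,2),np.round(o['ft_force']-[.3,1.08,-2.39],2),np.round(o['moment'],3))
    if o['ft_force'][2]>5: break
```

```text
0.0708 False 13.72 [528.4  129.17  70.67] [-0.81 -1.45  1.11] [0.024 0.002 0.03 ]
0.0704 False 14.07 [528.5  129.21  70.41] [-0.48 -0.68  1.29] [ 0.     0.033 -0.036]
0.07 False 14.43 [528.52 129.23  70.01] [-0.56 -0.72  1.01] [-0.005 -0.037  0.031]
0.0697 False 14.78 [528.53 129.22  69.74] [-0.36 -1.85  1.38] [-0.011  0.022  0.005]
0.0694 False 15.12 [528.57 129.23  69.67] [-1.36 -2.35  7.99] [-0.259  0.351  0.045]
```

```bash
cat > t.py <<'E'
from h import *
F0=np.array([.3,1.08,-2.39])
def step(c,z,deg,wt=.1):
    movel([c[0],c[1],z],quat(-.5+np.pi-np.radians(deg)),velocity=.02,stop_force=12); wait(wt)
    o=observe();f=o['ft_force']-F0
    x=cv2.Rodrigues(cv2.Rodrigues(np.zeros(3))[0])[0]
    from scipy.spatial.transform import Rotation as R
    xa=R.from_quat(o['orientation']).as_matrix()[:,0];yaw=np.degrees(np.arctan2(xa[1],xa[0]))
    act=(np.degrees(-.5+np.pi)-yaw+180)%360-180
    print(deg,round(act,1),round(o['time'],2),np.round(o['tcp_pos']*1e3,2),np.round(f,2),np.round(o['moment'],3),flush=True)
    c[:]=c+np.clip(f[:2]*2e-5,-1e-4,1e-4)
    return o,f,act
E
sed -i '/Rodrigues(cv2/d' t.py
python3 - <<'E'
from t import *
c=np.array([.5285,.1292])
step(c,.070,0)
for d in (10,20,30,40):
    o,f,a=step(c,.070,d)
    if np.abs(f).max()>10: break
print(c)
E
```

```text
0 0.0 15.47 [528.41 129.11  69.78] [-0.23 -0.75  1.82] [-0.058 -0.022 -0.06 ]
10 9.8 15.9 [528.4  129.12  69.86] [ 0.48 -1.46  0.75] [0.025 0.006 0.019]
20 19.8 16.32 [528.42 129.15  69.91] [ 0.34 -1.31  0.71] [-0.041  0.036 -0.032]
30 29.8 16.75 [528.44 129.11  69.93] [0.2  0.03 0.58] [-0.037  0.026  0.033]
40 39.8 17.18 [528.42 129.11  69.91] [-0.46 -1.34  0.64] [0.032 0.029 0.011]
[0.52850637 0.12910329]
```

Run:
```python
from t import *
c=np.array([.5285,.1291])
for d in range(44,92,3):
    o,f,a=step(c,.070,d,.15)
    if f[2]<-2.5 or abs(f).max()>10: break
print(c)
```

```text
44 43.9 17.57 [528.48 129.06  69.96] [-0.75 -1.44  1.53] [0.001 0.041 0.01 ]
47 46.9 17.98 [528.46 129.06  69.97] [-0.18 -1.98  0.08] [ 0.07   0.033 -0.038]
50 49.9 18.38 [528.49 129.06  70.  ] [-0.73 -0.31  1.21] [ 0.005 -0.009 -0.016]
53 52.9 18.77 [528.46 129.04  70.  ] [-0.54 -0.95  0.86] [ 0.005  0.031 -0.064]
56 55.9 19.18 [528.46 128.99  70.  ] [-0.4  -0.95  1.34] [ 0.015  0.    -0.021]
59 58.9 19.57 [528.42 128.94  69.99] [ 0.01 -1.15  0.13] [-0.061  0.014 -0.007]
62 61.9 19.98 [528.4  128.98  69.94] [ 0.39 -0.67 -0.05] [ 0.039 -0.037  0.068]
65 64.9 20.38 [528.38 129.07  69.94] [ 0.21  0.59 -1.91] [ 0.214 -0.027  0.032]
68 67.9 20.77 [528.39 129.11  69.88] [-0.19  1.34 -4.1 ] [ 0.5   -0.131  0.012]
[0.52845648 0.12898952]
```

Run:
```python
from t import *
c=np.array([.52846,.1290])
for z in (.0699,.0698,.0697,.0696,.0695,.0694,.0693,.0692):
    o,f,a=step(c,z,68,.2); c[:]=[.52846,.1290]
    if f[2]>6: break
```

```text
68 68.0 21.23 [528.39 129.11  69.85] [ 0.35  1.34 -3.27] [ 0.59  -0.152 -0.032]
68 68.0 21.68 [528.43 129.1   69.84] [-0.71  1.15 -3.44] [ 0.557  0.038 -0.054]
68 68.0 22.12 [528.47 129.01  69.76] [-1.58  1.06 -1.54] [0.604 0.116 0.048]
68 68.0 22.57 [528.48 129.01  69.71] [-1.18  1.48  1.18] [ 0.484  0.3   -0.043]
68 68.0 23.02 [528.51 129.04  69.67] [-2.6   0.45  4.28] [0.429 0.535 0.056]
68 68.0 23.48 [528.56 129.05  69.57] [-2.92  0.62  8.91] [ 0.341  0.778 -0.074]
```

Run:
```python
from t import *
c=np.array([.52846,.1290])
for d in (68,72,76,80,84,88,92,95,97.6):
    o,f,a=step(c,.06965-.00005*(d-68),d,.12)
    if np.abs(f).max()>14: break
print(c)
```

```text
68 68.0 23.84 [528.51 129.05  69.66] [-1.99 -0.14  5.36] [ 0.356  0.607 -0.01 ]
72 71.9 24.21 [528.77 128.97  69.52] [-0.76  0.51  4.32] [0.387 0.226 0.   ]
76 75.9 24.57 [528.91 129.01  69.39] [0.55 0.77 6.04] [ 0.382 -0.155 -0.063]
80 79.9 24.94 [528.92 129.1   69.2 ] [1.73 0.17 4.2 ] [ 0.409 -0.492 -0.028]
84 83.9 25.31 [528.84 129.12  69.  ] [2.52 1.1  4.75] [ 0.43  -0.651 -0.107]
88 87.9 25.68 [528.74 129.12  68.8 ] [2.15 0.49 6.57] [ 0.418 -0.644 -0.041]
92 91.9 26.04 [528.72 129.18  68.61] [1.41 0.22 8.11] [ 0.517 -0.563 -0.058]
95 94.9 26.41 [528.72 129.22  68.47] [2.81 0.26 8.22] [ 0.475 -0.526  0.006]
97.6 97.5 26.77 [528.69 129.16  68.33] [2.14 1.09 8.91] [ 0.514 -0.422  0.035]
[0.52867145 0.12908934]
```

Run:
```python
from t import *
c=np.array([.52865,.1291])
step(c,.0684,97.6,.1)
command_gripper(.07); o=observe();print(o['time'],o['finger_gap'],o['ft_force']-F0)
movel([.52865,.1291,.19],velocity=.15)
wait(.3);o=observe();w=camera_params("wrist");im=get_image("wrist")[:,:,::-1]
np.savez("w4.npz",**w)
t=proj(w,[.5286,.129,.1])[0];x,y=int(t[0])-75,max(int(t[1])-60,0);print(o['time'],t,x,y)
cv2.imwrite("pics/c6.png",cv2.resize(im[y:y+120,x:x+150],None,fx=5,fy=5,interpolation=cv2.INTER_CUBIC))
```

```text
97.6 97.6 27.12 [528.68 129.17  68.39] [1.4  1.2  6.22] [ 0.543 -0.609  0.038]
27.625 0.0700988935328115 [-0.25369779 -1.84525518  2.72329253]
28.8833 [321.78252977 197.94043346] 246 137
```

View pics/c6.png

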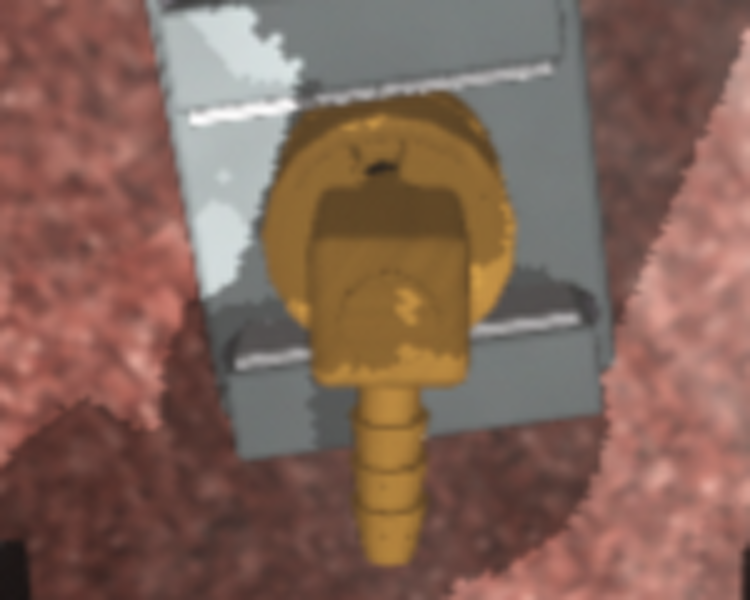

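The elbow sits in the port with its block at about (390,300). The barb points straight down the picture, still in line with the tool yaw (edges at 310 and 468), so it did not slip. The gripper is clear.

```bash
python3 -c "
from cell import *
print(hand_in())"
```

```text
the job is handed in; nothing more can be done
None
```

The elbow is in the larger grey vise's port: I felt the seal at about 67.5° of turn, turned 30° further to 97.5° and let go. The job was handed in at about 29 s, with about 9 N the highest settled force I read; no verdict came back.

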